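# Index the vial carousel to the open vial

## Task

Bring the one open, uncapped vial under the dosing needle: draw the carousel's spring index pin by its black knob, turn the carousel with it, and let the pin drop fully home in the hole that locks the carousel with the open vial below the needle. The holes are not quite evenly spaced, so find the right one by gentle feel and never force the pin against the plate or the side of a hole. Keep clear of the dosing head, keep every vial standing in its pocket and leave the other glassware and the loose cap where they are.

Things in the scene. Friction and masses are not known exactly. Their poses are not given: they have to be found in the camera images.
- station: the dosing station, fixed to the bench: round white housing 276 mm across with a foot for the rod of the dosing head; origin on the carousel's axis at bench level, x axis toward the side of the needle; the pin starts on the far side (-x). On it lies the fixed aluminium index plate, 270 mm across, top at z = 30 mm. All heights here are world z
- start_hole (a point): centre of the mouth of the index hole that the pin is in at the start (z = 30 mm). The plate has ten such 11.5 mm through holes on a circle of 120 mm radius. They were drilled one by one by hand: 36 degrees apart only roughly, each up to 2 degrees (4 mm) to either side of the even place. Pin and plate must not press on one another, sideways or down, with more than 15 N
- carousel_axis (a point): point on the carousel's axis, at the top of its white vial plate (196 mm across, z = 68 mm) with ten pockets 36 degrees apart, 75 mm from the axis. It turns either way without stops; a stiff bearing keeps it where it is left: turning takes 3 to 5 N at the knob, also while the pin rides on the plate. With the pin in any hole one pocket stands under the needle, within 3 mm
- pin_knob (a point): centre of the index pin's black round knob, 25 mm across, 22 mm high, on the arm of the carousel, 120 mm from the axis; goes round with it. z = 90 mm: pin home, carousel locked with under 1 mm of play. z = 98 mm: tip level with the plate's top; higher, the carousel is free. z = 104 mm: upper stop. Let go between holes, the tip rides on the plate (98 mm) and drops 8 mm by itself over a hole
- index_pin: the pin with its knob; origin on its axis, at bench level when home. Steel pin 10 mm thick, nearly square tip: 0.75 mm of room on either side in a hole, so it stays up if let go beside one. Slides straight up; spring pushes down with 4 N (home) to 8 N (fully drawn). Below the knob: steel barrel 18 mm across, top at z = 75 mm, on an arm 30 mm wide, top at z = 51 mm; nothing else is near
- needle_tip (a point): tip of the steel dosing needle, z = 112 mm, pointing down, 75 mm from the carousel's axis, above the place where the vial to be dosed must stand
- dosing_head: the fixed dosing head: thin needle under a small block on a steel bar (z = 176 mm) that runs outward from the needle, away from the axis, to an upright steel rod 166 mm from the axis, 200 mm high; origin on the carousel's axis at bench level. Not to be touched
- open_vial: the only vial in the carousel without a cap: clear glass, open neck, 20 mm across, 56 mm high, standing loose in a pocket, one or two pockets to either side of the needle; origin at the centre of its underside, z = 42 mm
- capped_vial_1: glass vial with black screw cap (the cap has a coloured disc in its top), 21 mm across, 58 mm high, loose in another of these pockets; origin at the centre of its underside, z = 42 mm
- capped_vial_2: as capped_vial_1
- capped_vial_3: as capped_vial_1
- beaker: small glass beaker, 45 mm across, 52 mm high, on the bench left of the station; a bystander
- flask: conical glass flask, 63 mm across, 105 mm high, on the bench right of the station; a bystander
- petri_dish: flat glass dish, 60 mm across, 14 mm high, on the bench close to the right side of the station; a bystander
- loose_cap: a black screw cap, 21 mm across, 14 mm high, on the bench close to the left front of the station; a bystander

How it is judged:
By the outcome, as a careful person would: the job done as asked, in the order asked, and still so for the second after the job is handed in, with the robot touching nothing.
It also fails if it takes over 53 s, if anything falls off the work surface, if the arm or the gripper's body presses on something with over 40 N, if the wrist force passes 120 N, or if a joint passes its speed limit or range.

## Robot

A 6-joint arm with a two-finger parallel gripper is mounted at the origin on a cart in front of the work surface, level with it; the furniture and walls round the work are solid. World frame = base frame: x ahead of the robot, y to its left, z up, the work surface at z = 0. Lengths are in mm, angles in rad, forces in N, time in s.
With the tool pointing down it reaches from about 400 to 925 mm from the base axis. Payload 12.5 kg.
Tool frame: the origin (TCP) lies between the finger pads; the fingertips stand 19 mm ahead of it and the grasp point (between the pads) is the TCP (env.nose_length is the distance from the TCP to the fingertips, in mm); z points along the fingers, y is the line along which they close (so a half turn about z gives the same grasp; the last joint's range is limited). The gripper opens to 95 mm and grips with 3 to 60 N. Pads are 20 mm wide; open, the fingers measure 119 mm over their backs; the gripper's body (75 mm by 180 mm) begins 59 mm behind the grasp point.
Start: joints at [1.022, 0.491, 1.559, -0, 1.092, -0.106], TCP at [267.78, 564.746, 233.661] pointing down, gripper open.
Joint ranges: [-3.1, 3.1], [-0.84, 2.19], [0.05, 2.79], [-1.13, 4.28], [0.06, 2.93], [-2.69, 2.69]. Speed limits (rad/s): [2.22, 2.22, 2.79, 3.14, 3.14, 3.14].

## Interface

Orientations are given as [roll, pitch, yaw] about the fixed x, y, z axes, in that order (R = Rz(yaw) Ry(pitch) Rx(roll)).
In Python, from cell import env gives the robot as it stands. The module is installed in compiled form; this text tells all that it offers.
- The arm moves only by the tool drive_tool, never from a script. Its argument "rows" is a list that holds one entry, the list of rows, each a list of 7 numbers: the shift along the tool's x, y, z scaled (see below), then the turn, a rotation vector about the tool's x, y, z scaled (see below), then the opening, from 0 (shut) to 1 (fully open). In form: [[[tx, ty, tz, ax, ay, az, jaw], ...]]. A call has 1 to 5 rows; each row shifts and turns the commanded pose from where the row before left it, along the tool's axes as they then stand; what a row does not reach is not made up. The controller multiplies each number of a shift by 250 mm and each number of a turn by 180 degrees. A row lasts 1/8 s, in which the tool goes at most 62.5 mm and 10.7 degrees, less where a joint would pass 70% of its speed; a pose out of reach is approached as far as the arm can. A call with a number of a shift or a turn outside -1 to 1 is refused whole. A call with a gripper value outside its range is refused whole. The fingers move at their own pace and stop on an object; the grip force is fixed at half the most. Time passes only in rows, so rows that do not move let the fingers close. It gives the time, the measured TCP pose, the force, the opening and the grip force at its end, in the units of the state.
- env.state(): the state, without advancing time (a new reading comes with each control period).
- env.read_camera(name): name is "side" or "top"; returns a dict with "color" (420x560x3 uint8, blue, green, red), "camera_matrix" (3x3 intrinsics, pixels), "pose" (4x4, takes a point from camera to world coordinates). Camera axes: x right, y up, looking along -z (the intrinsics and any distortion apply to the point x, -y, -z); pixel columns grow to the right and rows downward; lengths in mm; the calibration is good to about 2 mm. A picture is of the moment at which its call begins. There is no depth.
- env.job_done(): hands the job in; it is judged then, once.
Trained networks look in a picture, given as the dict that the camera call returned (one of the last four; its "shot" number tells which), for a name from the list of things; names that differ only in an ending like _2 or _b are one class to them, and where a whole thing is asked for, a point or a joint stands for the part that bears it (a point fixed in the world has none). Each returns a list of dicts, best first, with "score" (0 to 1); they miss things now and then, are a little off and sometimes report something else, mostly with a low value. They report only what shows in the picture. A call takes as long as a camera call.
- env.search_frame(name, picture): "at" ([x, y, z] in mm, in the coordinates of the camera as it stood for that picture, good to about 4 mm: the middle of the surface that is visible of it).
- env.place_of(name, picture): "at" ([x, y, z] in mm, in the coordinates of the camera as it stood for that picture, good to about 4 mm: a listed point, or the origin of a listed thing).
The state is a dict: "t": time; "joints": joint angles; "qvel": joint speeds; "tau": joint torques, N m; "eef_pos": TCP position; "tcp_rot": TCP orientation; "ft_force": force on the tool from outside, world axes, zero at the start; "moment": the same for the moment, N m; "opening": opening from 0.0 (shut) to 1.0 (fully open); "grip_force": force on a finger pad.
Only numpy, scipy, OpenCV 4.12 (cv2) and the standard library are available. Lean on these libraries where they do the work, as an engineer would, in place of code of your own. Each camera call takes 0.05 s, during which the arm holds its last target. There are 200 camera calls.

## Working session

There is one attempt and no reset: what is moved stays moved. The work goes in short steps, Python scripts to look and compute and a tool call to move; the robot and the scene stay as the last step left them, time stands still between calls to the robot, and variables do not carry over. Pictures are saved under pics/ and viewed, at most 10 in all, crops included, and the job is handed in when it is done.

Besides the shell and the picture viewer there is one more tool, called after ">>>" in YAML: its name, and indented under it one key for each argument. drive_tool: Moves the arm, as the interface text tells. Its arguments: {"type":"object","properties":{"rows":{"type":"array","items":{"type":"array","items":{"type":"array","items":{"type":"number","minimum":-1,"maximum":1}}}}},"required":["rows"]}

```bash
mkdir -p pics
cat > h.py <<'E'
from cell import env
import numpy as np, cv2
def world(p,at):
    P=np.array(p["pose"]); return (P@np.r_[at,1])[:3]
def ray_z(p,u,v,z):
    K=np.array(p["camera_matrix"]);P=np.array(p["pose"])
    d=np.linalg.inv(K)@[u,v,1]; d=P[:3,:3]@(d*[1,-1,-1]); o=P[:3,3]
    return o+d*(z-o[2])/d[2]
def proj(p,w):
    K=np.array(p["camera_matrix"]);P=np.array(p["pose"])
    c=P[:3,:3].T@(np.array(w)-P[:3,3]); c=c*[1,-1,-1]; q=K@c; return q[:2]/q[2]
def look(name,f):
    p=env.read_camera(name); cv2.imwrite("pics/"+f,p["color"]); return p
E
python3 - <<'E'
from h import *
for c in ["top","side"]:
    p=look(c,c+"1.png"); print(c,p["camera_matrix"],np.round(p["pose"],2).tolist())
    for n in ["start_hole","carousel_axis","pin_knob","needle_tip","open_vial","capped_vial_1","station"]:
        for r in env.place_of(n,p)[:4]: print(n,round(r["score"],2),np.round(world(p,r["at"]),1))
print(env.state())
E
```

```text
top [[401.20873649   0.         282.59438524]
 [  0.         401.20873649 210.65594692]
 [  0.           0.           1.        ]] [[0.0, 0.99, -0.13, 411.83], [-1.0, -0.0, -0.0, -77.79], [-0.0, 0.13, 0.99, 1060.71], [0.0, 0.0, 0.0, 1.0]]
start_hole 0.7 [464.5 -27.1  29.3]
carousel_axis 0.63 [578.7   0.9  65.1]
pin_knob 0.45 [464.1 -22.4  88.2]
open_vial 0.39 [624.4 -65.8  40.2]
capped_vial_1 0.55 [589.2  72.8  38.1]
capped_vial_1 0.49 [463.9 -24.1  85.6]
capped_vial_1 0.41 [651.3 -27.6  39.8]
capped_vial_1 0.39 [632.4  54.2  45. ]
station 0.57 [ 5.839e+02  4.000e-01 -1.600e+00]
station 0.37 [473.2 297.   -1.1]
side [[464.57627237   0.         283.61462883]
 [  0.         464.57627237 210.14908463]
 [  0.           0.           1.        ]] [[1.0, -0.04, 0.03, 590.13], [0.05, 0.59, -0.81, -1153.68], [0.02, 0.81, 0.59, 904.38], [0.0, 0.0, 0.0, 1.0]]
start_hole 0.76 [467.1 -25.9  31.4]
carousel_axis 0.61 [582.1   6.1  71.4]
pin_knob 0.42 [471.5 -23.1  89.5]
pin_knob 0.23 [651.1 -26.3  43.6]
needle_tip 0.87 [657.2  17.8 113.5]
open_vial 0.58 [621.9 -68.5  41.3]
capped_vial_1 0.66 [649.6 -27.2  44.6]
capped_vial_1 0.53 [589.2  76.6  47.2]
capped_vial_1 0.44 [633.4  61.1  39.1]
station 0.96 [584.5   3.    1.1]
station 0.19 [468.  -27.1  28.9]
{'t': 0.8, 'joints': array([ 1.02239895e+00,  4.90901429e-01,  1.55887764e+00, -1.12653449e-05,
        1.09172467e+00, -1.05620727e-01]), 'qvel': array([ 3.40253680e-03, -3.49793602e-04, -1.07500721e-03,  2.55569297e-04,
        3.11480290e-04,  8.28029794e-06]), 'tau': array([-1.63567995e-03, -6.12436008e+01, -2.58411258e+01,  6.91891811e-02,
        4.44831792e-02, -2.19404552e-05]), 'eef_pos': array([267.78517387, 564.748646  , 233.66776604]), 'tcp_rot': array([3.14150529e+00, 1.93152444e-05, 2.69882120e+00]), 'ft_force': array([-0.01248526, -0.63492493,  0.55799664]), 'moment': array([-0.0156836 ,  0.01658726,  0.01016196]), 'grip_force': 0.0, 'opening': 1.001900860185298}
```

View pics/top1.png

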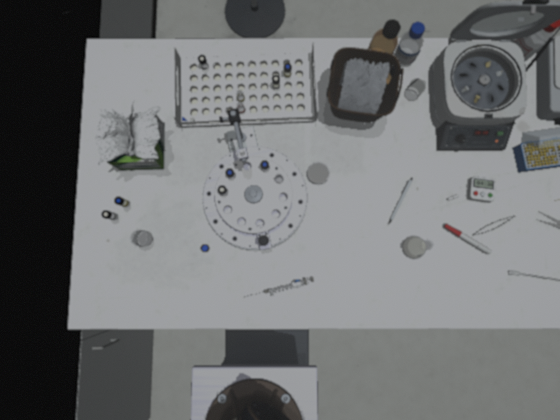

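View pics/side1.png

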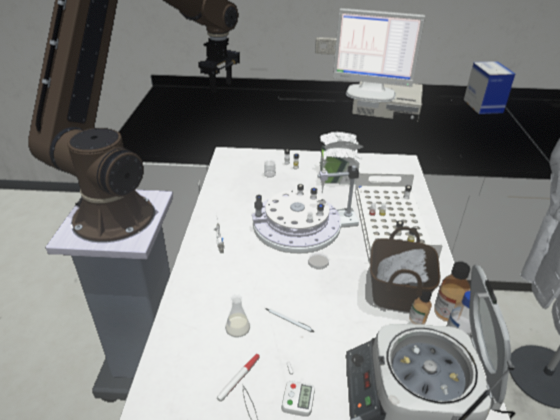

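The top view shows the station at about (254,194), the knob at (263,240) and the dosing head at (237,140). Capped vials are at (230,173), (265,165) and (222,190), and the open vial is at (279,179). The side view agrees, with the knob at about (259,205). Next I'll zoom in on the knob and holes.

Run:
```python
from h import *
for c,(x,y,w,hh),s in [("top",(195,140,125,115),6),("side",(245,165,110,90),7)]:
    p=env.read_camera(c); im=p["color"][y:y+hh,x:x+w]
    cv2.imwrite(f"pics/z_{c}.png",cv2.convertScaleAbs(cv2.resize(im,None,fx=s,fy=s,interpolation=cv2.INTER_CUBIC),alpha=1.3))
    np.savez(c+"0.npz",color=p["color"],camera_matrix=p["camera_matrix"],pose=p["pose"])
    for n in ["start_hole","carousel_axis","pin_knob","needle_tip","open_vial","index_pin"]:
        for r in env.place_of(n,p)[:1]: print(c,n,round(r["score"],2),np.round(world(p,r["at"]),1))
```

```text
top start_hole 0.76 [465.3 -28.9  28.6]
top carousel_axis 0.83 [581.6  -0.8  61.8]
top pin_knob 0.5 [465.  -22.1  89.2]
top needle_tip 0.27 [584.5  -3.5  -1.4]
top open_vial 0.62 [619.5 -71.5  44.2]
top index_pin 0.56 [ 454.  -413.    -3.2]
side start_hole 0.98 [470.9 -21.7  30.3]
side carousel_axis 0.6 [579.8   8.1  70.8]
side pin_knob 0.48 [468.4 -24.2  92.5]
side needle_tip 0.66 [659.9  17.  115.1]
side open_vial 0.62 [618.5 -62.9  40.3]
```

View pics/z_top.png

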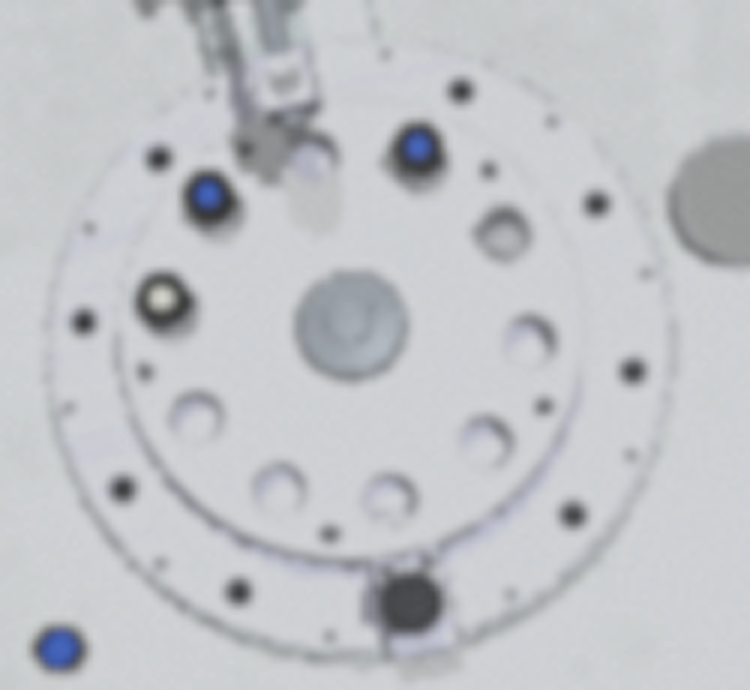

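View pics/z_side.png

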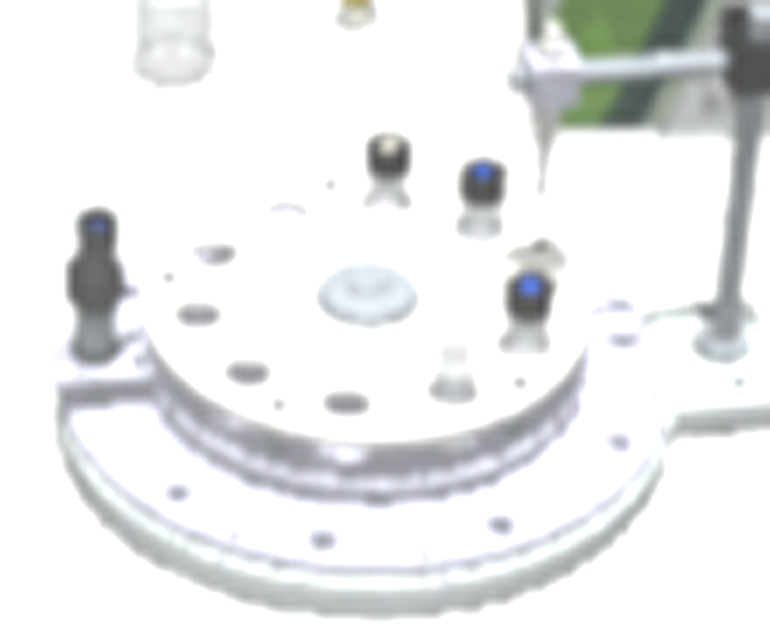

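The zooms show the pin at the bottom of the top view (410,603 in the crop). Going counter-clockwise, the next holes are at (572,515) and (632,371). The open vial at (503,235) is two pockets clockwise of the needle, so the carousel must turn +72° and the target is the hole at (632,371).

```bash
cat > m.py <<'E'
from h import *
from scipy.optimize import least_squares
def cen(im,u,v,r,thr):
    g=cv2.cvtColor(im,cv2.COLOR_BGR2GRAY).astype(float)
    for _ in range(3):
        yy,xx=np.mgrid[int(v-r):int(v+r)+2,int(u-r):int(u+r)+2]
        w=g[yy,xx]; b=np.median(np.r_[w[0],w[-1],w[:,0],w[:,-1]]); q=np.clip(b-w-thr,0,None)
        u,v=(q*xx).sum()/q.sum(),(q*yy).sum()/q.sum()
    return u,v
T=dict(np.load("top0.npz"));S=dict(np.load("side0.npz"))
hs=[(461,91),(159,158),(597,204),(84,321),(632,371),(122,489),(572,515),(238,592)]
H=np.array([ray_z(T,*cen(T["color"],x/6+195-.4,y/6+140-.4,4,15),30)[:2] for x,y in hs])
ss=[(178,493),(322,540),(500,525),(619,441)]
G=np.array([ray_z(S,*cen(S["color"],x/7+245-.4,y/7+165-.4,2.5,4),30)[:2] for x,y in ss])
for P in (H,G):
    f=least_squares(lambda c:np.hypot(*(P-c).T)-120,[582,2]); c=f.x
    a=np.degrees(np.arctan2(*(P-c).T[::-1]))%360
    print("axis",c.round(1),"resid",f.fun.round(1),"ang",a.round(1)); print(P.round(1).tolist())
k=cen(T["color"],410/6+195-.4,603/6+140-.4,7,50); print("knob top",k,ray_z(T,*k,101),ray_z(T,*k,95))
k=cen(S["color"],95/7+245-.4,283/7+165-.4,4,40); print("knob side",k,ray_z(S,*k,90))
E
python3 m.py
```

```text
axis [5.813e+02 5.000e-01] resid [ 0.5 -1.9  0.1  0.3 -0.8  0.1 -0.8 -0.3] ang [338.8  47.2 300.8  85.5 264.1 122.1 231.1 154.7]
[[693.6, -43.1], [661.4, 87.2], [642.8, -102.6], [590.7, 120.4], [569.0, -118.1], [517.4, 102.2], [506.4, -92.2], [473.0, 51.6]]
axis [584.5  -0.9] resid [-0.3 -0.2  0.8 -0.7] ang [229.5 263.  300.3 339.7]
[[506.7, -91.9], [570.0, -119.8], [645.4, -105.2], [696.4, -42.4]]
knob top (np.float64(262.69746376811594), np.float64(240.09329710144928)) [464.69555126 -25.64001079 101.        ] [465.02607249 -25.31399089  95.        ]
knob side (np.float64(258.14470412729986), np.float64(205.16509199403282)) [467.19036956 -25.04619353  90.        ]
```

```bash
cat > plan.py <<'E'
import sys
from h import *
def plan(goal,yaw,n,jaw,arc=None):
    s=env.state(); p=s["eef_pos"]; y0=s["tcp_rot"][2]; dy=yaw-y0
    print("t",round(s["t"],2),"at",p.round(1),np.degrees(s["tcp_rot"]).round(2),"open",round(s["opening"]*95,1),"F",s["ft_force"].round(1))
    rows=[]; goal=np.array(goal,float); cur=p.copy()
    for i in range(n):
        y=y0+dy*i/n; f=(i+1)/n
        if arc is None: nxt=p+(goal-p)*f
        else:
            a0=np.arctan2(*(p[:2]-arc)[::-1]); r=np.hypot(*(p[:2]-arc)); a=a0+dy*f
            nxt=np.r_[np.array(arc)+r*np.array([np.cos(a),np.sin(a)]),p[2]+(goal[2]-p[2])*f]
        d=nxt-cur; cy,sy=np.cos(y),np.sin(y)
        r=[(d[0]*cy+d[1]*sy)/250,(d[0]*sy-d[1]*cy)/250,-d[2]/250,0,0,-dy/n/np.pi,jaw]
        r=[round(float(v),4) for v in r]; rows.append(r)
        cur=cur+250*np.array([r[0]*cy+r[1]*sy,r[0]*sy-r[1]*cy,-r[2]])
    for i in range(0,n,5): print([rows[i:i+5]])
if __name__=="__main__":
    a=[float(v) for v in sys.argv[1:]]   # x y z yawdeg n jaw [axis]
    plan(a[:3],np.radians(a[3]),int(a[4]),a[5],a[6:] or None)
E
python3 plan.py 466 -25.2 150 12.1 15 0.47
```

```text
t 1.5 at [267.8 564.7 233.7] [180.    -0.   154.63] open 95.2 F [-0.4 -0.1 -0.9]
[[[-0.1152, -0.1195, 0.0223, 0.0, 0.0, 0.0528, 0.47], [-0.1333, -0.0988, 0.0223, 0.0, 0.0, 0.0528, 0.47], [-0.1478, -0.0755, 0.0223, 0.0, 0.0, 0.0528, 0.47], [-0.1582, -0.0501, 0.0223, 0.0, 0.0, 0.0528, 0.47], [-0.1644, -0.0232, 0.0223, 0.0, 0.0, 0.0528, 0.47]]]
[[[-0.1659, 0.0042, 0.0224, 0.0, 0.0, 0.0528, 0.47], [-0.1629, 0.0315, 0.0223, 0.0, 0.0, 0.0528, 0.47], [-0.1555, 0.058, 0.0223, 0.0, 0.0, 0.0528, 0.47], [-0.1438, 0.0829, 0.0223, 0.0, 0.0, 0.0528, 0.47], [-0.1281, 0.1055, 0.0223, 0.0, 0.0, 0.0528, 0.47]]]
[[[-0.109, 0.1252, 0.0223, 0.0, 0.0, 0.0528, 0.47], [-0.0868, 0.1414, 0.0223, 0.0, 0.0, 0.0528, 0.47], [-0.0623, 0.1539, 0.0223, 0.0, 0.0, 0.0528, 0.47], [-0.036, 0.162, 0.0223, 0.0, 0.0, 0.0528, 0.47], [-0.0088, 0.1657, 0.0223, 0.0, 0.0, 0.0528, 0.47]]]
```

>>> drive_tool:
  rows:
    - [[-0.115, -0.12, 0.022, 0, 0, 0.053, 0.47], [-0.133, -0.099, 0.022, 0, 0, 0.053, 0.47], [-0.148, -0.075, 0.022, 0, 0, 0.053, 0.47], [-0.158, -0.05, 0.022, 0, 0, 0.053, 0.47], [-0.164, -0.023, 0.022, 0, 0, 0.053, 0.47]]

```text
t: 2.12
eef_pos: [333.8, 366.9, 206.1]
tcp_rot: [3.141, -0.0, 1.861]
ft_force: [0.1, 0.0, -0.4]
opening: 0.534
grip_force: 0.0
```

>>> drive_tool:
  rows:
    - [[-0.166, 0.004, 0.022, 0, 0, 0.053, 0.47], [-0.163, 0.032, 0.022, 0, 0, 0.053, 0.47], [-0.156, 0.058, 0.022, 0, 0, 0.053, 0.47], [-0.144, 0.083, 0.022, 0, 0, 0.053, 0.47], [-0.128, 0.106, 0.022, 0, 0, 0.053, 0.47]]

```text
t: 2.75
eef_pos: [399.3, 169.7, 178.7]
tcp_rot: [3.141, -0.001, 1.028]
ft_force: [0.5, -0.1, -0.4]
opening: 0.472
grip_force: 0.0
```

>>> drive_tool:
  rows:
    - [[-0.109, 0.125, 0.022, 0, 0, 0.053, 0.47], [-0.087, 0.141, 0.022, 0, 0, 0.053, 0.47], [-0.062, 0.154, 0.022, 0, 0, 0.053, 0.47], [-0.036, 0.162, 0.022, 0, 0, 0.053, 0.47], [-0.009, 0.166, 0.022, 0, 0, 0.053, 0.47]]

```text
t: 3.38
eef_pos: [463.8, -27.7, 151.1]
tcp_rot: [3.141, -0.001, 0.196]
ft_force: [0.0, 0.6, -0.4]
opening: 0.472
grip_force: 0.0
```

```bash
python3 plan.py 466 -25.2 94 12.1 5 0.47
```

```text
t 3.38 at [463.8 -27.7 151.1] [ 1.7999e+02 -3.0000e-02  1.1210e+01] open 44.9 F [ 0.   0.6 -0.4]
[[[0.0021, -0.0016, 0.0457, 0.0, 0.0, -0.001, 0.47], [0.0022, -0.0016, 0.0457, 0.0, 0.0, -0.001, 0.47], [0.0022, -0.0016, 0.0457, 0.0, 0.0, -0.001, 0.47], [0.0021, -0.0016, 0.0457, 0.0, 0.0, -0.001, 0.47], [0.0022, -0.0016, 0.0457, 0.0, 0.0, -0.001, 0.47]]]
```

>>> drive_tool:
  rows:
    - [[0.006, -0.004, 0.02, 0, 0, -0.005, 0.47], [0.005, -0.004, 0.05, 0, 0, 0, 0.47], [0, 0, 0.06, 0, 0, 0, 0.47], [0, 0, 0.06, 0, 0, 0, 0.47], [0, 0, 0.038, 0, 0, 0, 0.4]]

```text
t: 4.0
eef_pos: [465.1, -22.6, 93.2]
tcp_rot: [-3.141, 0.001, 0.219]
ft_force: [-0.2, -0.1, 0.1]
opening: 0.422
grip_force: 0.0
```

Run:
```python
from h import *
from scipy.ndimage import zoom
T=look("side","s3.png"); im=T["color"][150:240,215:325]; cv2.imwrite("pics/s3z.png",cv2.resize(im,None,fx=7,fy=7,interpolation=cv2.INTER_CUBIC))
s=env.state(); print(s["eef_pos"],s["ft_force"],s["opening"]*95)
```

```text
[464.87784848 -22.71971969  92.52620201] [ 0.09122758  0.0834128  -0.9337443 ] 39.10011295458594
```

View pics/s3z.png

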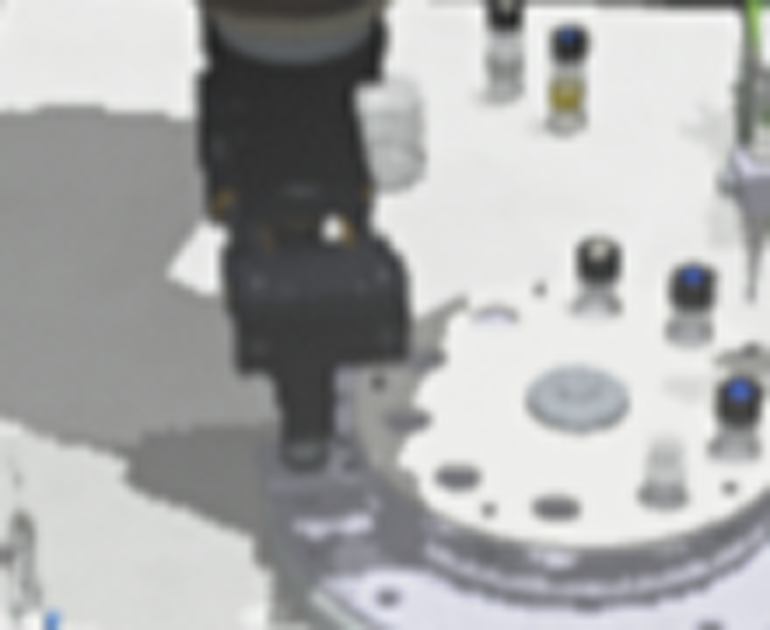

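The fingers straddle the knob with no contact. The tool is 2.5 mm off in y, so I'll centre it and then close gradually, watching the force.

>>> drive_tool:
  rows:
    - [[0.002, 0.011, 0, 0, 0, 0, 0.36], [0, 0, 0, 0, 0, 0, 0.33], [0, 0, 0, 0, 0, 0, 0.315], [0, 0, 0, 0, 0, 0, 0.3]]

```text
t: 4.55
eef_pos: [466.7, -26.3, 94.4]
tcp_rot: [3.141, -0.0, 0.217]
ft_force: [-0.5, 0.5, -0.6]
opening: 0.303
grip_force: 0.0
```

>>> drive_tool:
  rows:
    - [[0, 0, 0, 0, 0, 0, 0.295]]

```text
t: 4.68
eef_pos: [466.7, -26.3, 94.3]
tcp_rot: [3.142, -0.0, 0.217]
ft_force: [0.6, 0.7, -0.1]
opening: 0.298
grip_force: 0.0
```

>>> drive_tool:
  rows:
    - [[0, 0, 0, 0, 0, 0, 0.285]]

```text
t: 4.8
eef_pos: [466.6, -26.3, 94.2]
tcp_rot: [-3.142, -0.0, 0.217]
ft_force: [-0.3, -0.5, 1.2]
opening: 0.287
grip_force: 0.0
```

>>> drive_tool:
  rows:
    - [[0, 0, 0, 0, 0, 0, 0.278]]

```text
t: 4.92
eef_pos: [466.7, -26.3, 94.1]
tcp_rot: [-3.142, -0.0, 0.217]
ft_force: [0.9, -0.2, -0.5]
opening: 0.279
grip_force: 0.0
```

>>> drive_tool:
  rows:
    - [[0, 0, 0, 0, 0, 0, 0.272]]

```text
t: 5.05
eef_pos: [466.7, -26.3, 94.1]
tcp_rot: [-3.142, -0.0, 0.217]
ft_force: [0.3, -0.1, -0.1]
opening: 0.275
grip_force: 0.0
```

>>> drive_tool:
  rows:
    - [[0, 0, 0, 0, 0, 0, 0.266]]

```text
t: 5.18
eef_pos: [466.7, -26.3, 94.1]
tcp_rot: [-3.142, -0.0, 0.217]
ft_force: [-0.3, 0.4, -1.2]
opening: 0.264
grip_force: 0.0
```

>>> drive_tool:
  rows:
    - [[0, 0, 0, 0, 0, 0, 0.258]]

```text
t: 5.3
eef_pos: [466.6, -26.2, 94.1]
tcp_rot: [-3.141, 0.0, 0.217]
ft_force: [-0.3, -0.3, 1.0]
opening: 0.257
grip_force: 8.9
```

>>> drive_tool:
  rows:
    - [[0, 0, 0, 0, 0, 0, 0.15], [0, 0, 0, 0, 0, 0, 0.15], [0, 0, -0.012, 0, 0, 0, 0.15]]

```text
t: 5.68
eef_pos: [466.6, -26.2, 96.9]
tcp_rot: [-3.141, 0.0, 0.217]
ft_force: [1.8, 0.9, -5.5]
opening: 0.258
grip_force: 30.0
```

>>> drive_tool:
  rows:
    - [[0, 0, -0.016, 0, 0, 0, 0.15], [0, 0, -0.012, 0, 0, 0, 0.15], [0, 0, -0.006, 0, 0, 0, 0.15], [0, 0, 0, 0, 0, 0, 0.15]]

```text
t: 6.18
eef_pos: [466.6, -26.2, 105.7]
tcp_rot: [-3.141, 0.0, 0.217]
ft_force: [2.5, 1.2, -8.6]
opening: 0.255
grip_force: 30.0
```

```bash
python3 plan.py 0 0 105.6 76.3 10 0.15 582.5 -0.2; python3 -c "
from h import *
p=env.read_camera('side');r=env.place_of('pin_knob',p);print([(q['score'],world(p,q['at'])) for q in r[:2]])"
```

```text
t 6.17 at [466.6 -26.2 105.7] [-179.99    0.     12.43] open 24.2 F [ 2.5  1.2 -8.6]
[[[0.0032, 0.0529, 0.0, 0.0, 0.0, -0.0355, 0.15], [0.0031, 0.0528, 0.0, 0.0, 0.0, -0.0355, 0.15], [0.0032, 0.0529, 0.0001, 0.0, 0.0, -0.0355, 0.15], [0.0031, 0.0528, -0.0, 0.0, 0.0, -0.0355, 0.15], [0.0032, 0.0529, 0.0, 0.0, 0.0, -0.0355, 0.15]]]
[[[0.0032, 0.0528, 0.0, 0.0, 0.0, -0.0355, 0.15], [0.0031, 0.0529, 0.0, 0.0, 0.0, -0.0355, 0.15], [0.0032, 0.0528, 0.0001, 0.0, 0.0, -0.0355, 0.15], [0.0031, 0.0529, -0.0, 0.0, 0.0, -0.0355, 0.15], [0.0032, 0.0528, 0.0, 0.0, 0.0, -0.0355, 0.15]]]
[]
```

```bash
python3 plan.py 0 0 105.6 76.4 15 0.15 583.5 0.0 | tail -3
```

```text
[[[0.0015, 0.0356, -0.0, 0.0, 0.0, -0.0237, 0.15], [0.0014, 0.0357, -0.0, 0.0, 0.0, -0.0237, 0.15], [0.0015, 0.0356, -0.0, 0.0, 0.0, -0.0237, 0.15], [0.0015, 0.0356, -0.0001, 0.0, 0.0, -0.0237, 0.15], [0.0014, 0.0357, 0.0, 0.0, 0.0, -0.0237, 0.15]]]
[[[0.0015, 0.0356, 0.0, 0.0, 0.0, -0.0237, 0.15], [0.0015, 0.0356, -0.0, 0.0, 0.0, -0.0237, 0.15], [0.0014, 0.0357, -0.0, 0.0, 0.0, -0.0237, 0.15], [0.0015, 0.0356, -0.0, 0.0, 0.0, -0.0237, 0.15], [0.0015, 0.0357, -0.0, 0.0, 0.0, -0.0237, 0.15]]]
[[[0.0015, 0.0356, -0.0001, 0.0, 0.0, -0.0237, 0.15], [0.0014, 0.0356, 0.0, 0.0, 0.0, -0.0237, 0.15], [0.0015, 0.0357, 0.0, 0.0, 0.0, -0.0237, 0.15], [0.0015, 0.0356, -0.0, 0.0, 0.0, -0.0237, 0.15], [0.0014, 0.0356, -0.0, 0.0, 0.0, -0.0237, 0.15]]]
```

>>> drive_tool:
  rows:
    - [[0.0015, 0.012, 0, 0, 0, -0.008, 0.15], [0.0015, 0.024, 0, 0, 0, -0.016, 0.15], [0.0015, 0.036, 0, 0, 0, -0.024, 0.15], [0.0015, 0.036, 0, 0, 0, -0.024, 0.15]]

```text
t: 6.78
eef_pos: [475.7, -51.8, 105.4]
tcp_rot: [-3.141, 0.001, 0.447]
ft_force: [0.3, 3.9, -8.0]
opening: 0.256
grip_force: 30.0
```

>>> drive_tool:
  rows:
    - [[0.0015, 0.036, 0, 0, 0, -0.024, 0.15], [0.0015, 0.036, 0, 0, 0, -0.024, 0.15], [0.0015, 0.036, 0, 0, 0, -0.024, 0.15], [0.0015, 0.036, 0, 0, 0, -0.024, 0.15], [0.0015, 0.036, 0, 0, 0, -0.024, 0.15]]

```text
t: 7.4
eef_pos: [502.4, -87.8, 105.3]
tcp_rot: [-3.14, 0.0, 0.823]
ft_force: [0.9, 3.2, -7.5]
opening: 0.258
grip_force: 30.0
```

```bash
python3 plan.py 0 0 105.6 76.4 5 0.15 583.5 0.0
```

```text
t 7.4 at [502.4 -87.8 105.3] [-1.7992e+02  2.0000e-02  4.7170e+01] open 24.5 F [ 0.9  3.2 -7.5]
[[[0.0026, 0.0487, -0.0002, 0.0, 0.0, -0.0325, 0.15], [0.0025, 0.0487, -0.0002, 0.0, 0.0, -0.0325, 0.15], [0.0026, 0.0487, -0.0003, 0.0, 0.0, -0.0325, 0.15], [0.0025, 0.0487, -0.0002, 0.0, 0.0, -0.0325, 0.15], [0.0026, 0.0487, -0.0002, 0.0, 0.0, -0.0325, 0.15]]]
```

>>> drive_tool:
  rows:
    - [[0.0017, 0.036, 0, 0, 0, -0.024, 0.15], [0.0017, 0.036, 0, 0, 0, -0.024, 0.15], [0.0017, 0.036, 0, 0, 0, -0.024, 0.15], [0.0017, 0.036, 0, 0, 0, -0.024, 0.15], [0.0017, 0.036, 0, 0, 0, -0.024, 0.15]]

```text
t: 8.02
eef_pos: [540.3, -111.3, 105.2]
tcp_rot: [-3.14, -0.0, 1.2]
ft_force: [-0.4, 2.1, -7.9]
opening: 0.258
grip_force: 30.0
```

>>> drive_tool:
  rows:
    - [[0.0017, 0.036, 0, 0, 0, -0.024, 0.15], [0.001, 0.024, 0, 0, 0, -0.016, 0.15], [0.0, 0.008, 0, 0, 0, -0.006, 0.15], [0, 0, 0, 0, 0, 0, 0.15]]

```text
t: 8.52
eef_pos: [556.8, -116.2, 105.4]
tcp_rot: [-3.141, -0.0, 1.341]
ft_force: [-0.3, 0.5, -8.0]
opening: 0.258
grip_force: 30.0
```

Run:
```python
from h import *
s=env.state();print(s["eef_pos"],np.degrees(s["tcp_rot"]),s["ft_force"])
for c in (np.array([583.5,0]),np.array([582.5,-.2])):
    d=s["eef_pos"][:2]-c; print(np.hypot(*d),np.degrees(np.arctan2(d[1],d[0]))%360)
p=look("side","s4.png"); im=p["color"][150:260,225:365]; cv2.imwrite("pics/s4z.png",cv2.resize(im,None,fx=5.5,fy=5.5,interpolation=cv2.INTER_CUBIC))
```

```text
[ 556.77795505 -116.19870589  105.37257468] [-1.79969960e+02 -2.18984707e-03  7.68553038e+01] [-0.34553353  0.49223279 -7.96404824]
119.23173628583874 257.0489482995247
118.8163430066423 257.49729249003394
```

View pics/s4z.png

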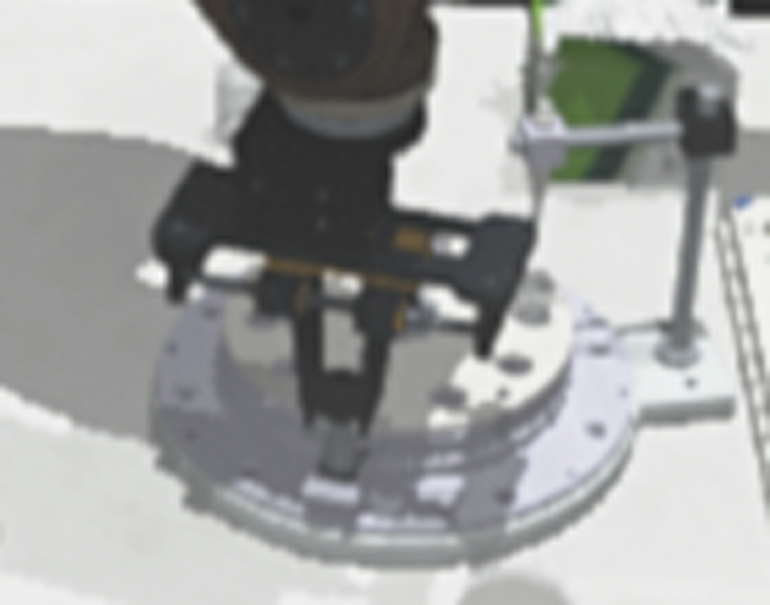

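The carousel turned with the knob, the open vial is moving toward the needle, and the head is clear. I'll go to about 3 mm short of the hole still gripped, then lower gently onto the plate.

>>> drive_tool:
  rows:
    - [[0.0005, 0.014, 0, 0, 0, -0.009, 0.15], [0.0005, 0.014, 0, 0, 0, -0.009, 0.15], [0.0005, 0.013, 0, 0, 0, -0.009, 0.15], [0, 0, 0.006, 0, 0, 0, 0.15], [0, 0, 0.002, 0, 0, 0, 0.15]]

```text
t: 9.2
eef_pos: [567.6, -118.0, 103.7]
tcp_rot: [3.14, 0.0, 1.426]
ft_force: [1.2, -3.5, -7.2]
opening: 0.257
grip_force: 30.0
```

>>> drive_tool:
  rows:
    - [[0, 0, 0.003, 0, 0, 0, 0.15], [0, 0, 0.001, 0, 0, 0, 0.15]]

```text
t: 9.45
eef_pos: [567.5, -118.0, 102.8]
tcp_rot: [3.14, 0.0, 1.426]
ft_force: [1.0, -3.9, -6.7]
opening: 0.25
grip_force: 30.0
```

>>> drive_tool:
  rows:
    - [[0, 0, 0.001, 0, 0, 0, 0.15], [0, 0, 0, 0, 0, 0, 0.15]]

```text
t: 9.7
eef_pos: [567.4, -118.0, 102.5]
tcp_rot: [3.141, 0.0, 1.426]
ft_force: [2.4, -5.2, -7.7]
opening: 0.258
grip_force: 30.0
```

>>> drive_tool:
  rows:
    - [[0, 0, 0.001, 0, 0, 0, 0.15], [0, 0, 0, 0, 0, 0, 0.15]]

```text
t: 9.95
eef_pos: [567.4, -118.0, 102.3]
tcp_rot: [3.141, 0.0, 1.426]
ft_force: [2.6, -4.1, -7.3]
opening: 0.257
grip_force: 30.0
```

>>> drive_tool:
  rows:
    - [[0, 0, 0.001, 0, 0, 0, 0.15], [0, 0, 0, 0, 0, 0, 0.15]]

```text
t: 10.2
eef_pos: [567.4, -117.9, 102.1]
tcp_rot: [3.141, 0.0, 1.426]
ft_force: [2.9, -5.0, -6.3]
opening: 0.255
grip_force: 30.0
```

>>> drive_tool:
  rows:
    - [[0, 0, 0.001, 0, 0, 0, 0.15], [0, 0, 0, 0, 0, 0, 0.15]]

```text
t: 10.45
eef_pos: [567.4, -117.9, 102.0]
tcp_rot: [3.141, 0.0, 1.427]
ft_force: [2.2, -4.7, -3.7]
opening: 0.255
grip_force: 30.0
```

>>> drive_tool:
  rows:
    - [[0, 0, 0.001, 0, 0, 0, 0.15], [0, 0, 0, 0, 0, 0, 0.15]]

```text
t: 10.7
eef_pos: [567.4, -117.9, 101.8]
tcp_rot: [3.14, 0.0, 1.426]
ft_force: [1.3, -3.9, -1.8]
opening: 0.253
grip_force: 30.0
```

Contact is felt: the plate now carries the pin, so it isn't over a hole. I'll loosen the fingers to a cage and push in small steps.

>>> drive_tool:
  rows:
    - [[0, 0, 0, 0, 0, 0, 0.28], [0, 0, 0, 0, 0, 0, 0.28]]

```text
t: 10.95
eef_pos: [566.9, -117.4, 101.5]
tcp_rot: [-3.141, -0.001, 1.426]
ft_force: [-0.1, 0.3, 0.6]
opening: 0.279
grip_force: 0.0
```

>>> drive_tool:
  rows:
    - [[0, 0.004, 0, 0, 0, -0.002, 0.28], [0, 0.002, 0, 0, 0, -0.001, 0.28], [0, 0, 0, 0, 0, 0, 0.28]]

```text
t: 11.32
eef_pos: [568.5, -117.9, 101.3]
tcp_rot: [-3.141, -0.0, 1.436]
ft_force: [-1.2, 0.6, 0.6]
opening: 0.282
grip_force: 0.5
```

>>> drive_tool:
  rows:
    - [[0, 0.002, 0, 0, 0, -0.0013, 0.28], [0, 0, 0, 0, 0, 0, 0.28]]

```text
t: 11.58
eef_pos: [568.8, -117.9, 101.2]
tcp_rot: [-3.141, -0.0, 1.44]
ft_force: [-3.4, 1.8, 0.2]
opening: 0.283
grip_force: 1.5
```

>>> drive_tool:
  rows:
    - [[0, 0.002, 0, 0, 0, -0.0013, 0.28], [0, 0, 0, 0, 0, 0, 0.28]]

```text
t: 11.82
eef_pos: [569.5, -118.1, 101.1]
tcp_rot: [-3.141, -0.0, 1.444]
ft_force: [-1.5, 1.3, -1.5]
opening: 0.281
grip_force: 1.4
```

>>> drive_tool:
  rows:
    - [[0, 0.002, 0, 0, 0, -0.0013, 0.28], [0, 0, 0, 0, 0, 0, 0.28]]

```text
t: 12.08
eef_pos: [570.2, -118.3, 101.4]
tcp_rot: [3.141, 0.0, 1.448]
ft_force: [-2.3, 0.4, -1.0]
opening: 0.28
grip_force: 0.9
```

>>> drive_tool:
  rows:
    - [[0, 0.002, 0, 0, 0, -0.0013, 0.28], [0, 0, 0, 0, 0, 0, 0.28]]

```text
t: 12.32
eef_pos: [570.5, -118.3, 101.4]
tcp_rot: [-3.141, -0.0, 1.452]
ft_force: [-3.6, 0.0, -1.7]
opening: 0.282
grip_force: 1.4
```

>>> drive_tool:
  rows:
    - [[0, 0.002, 0, 0, 0, -0.0013, 0.28], [0, 0, 0, 0, 0, 0, 0.28]]

```text
t: 12.58
eef_pos: [571.1, -118.3, 101.4]
tcp_rot: [3.142, -0.0, 1.456]
ft_force: [-2.7, -0.1, -1.6]
opening: 0.281
grip_force: 1.4
```

>>> drive_tool:
  rows:
    - [[0, 0.002, 0, 0, 0, -0.0013, 0.28], [0, 0, 0, 0, 0, 0, 0.28]]

```text
t: 12.82
eef_pos: [571.6, -118.4, 101.4]
tcp_rot: [3.142, -0.0, 1.461]
ft_force: [-2.4, 0.1, -0.9]
opening: 0.278
grip_force: 1.4
```

>>> drive_tool:
  rows:
    - [[0, 0.002, 0, 0, 0, -0.0013, 0.28], [0, 0, 0, 0, 0, 0, 0.28]]

```text
t: 13.08
eef_pos: [571.9, -118.4, 101.3]
tcp_rot: [-3.141, -0.0, 1.465]
ft_force: [-3.8, -0.5, -0.5]
opening: 0.278
grip_force: 2.1
```

>>> drive_tool:
  rows:
    - [[0, 0.002, 0, 0, 0, -0.0013, 0.28], [0, 0, 0, 0, 0, 0, 0.28]]

```text
t: 13.32
eef_pos: [572.1, -118.3, 101.3]
tcp_rot: [-3.14, -0.0, 1.469]
ft_force: [-6.1, -0.9, 0.7]
opening: 0.282
grip_force: 3.0
```

The push force has risen to 6 N and motion has stalled, so the pin has probably dropped. I'll back off to centre the cage and look.

>>> drive_tool:
  rows:
    - [[0, -0.004, 0, 0, 0, 0, 0.32], [0, 0, 0, 0, 0, 0, 0.32]]

```text
t: 13.58
eef_pos: [572.3, -118.5, 101.7]
tcp_rot: [3.14, 0.0, 1.469]
ft_force: [-0.3, -0.6, -1.0]
opening: 0.32
grip_force: 0.0
```

Run:
```python
from h import *
s=env.state();print(s["eef_pos"],s["ft_force"])
p=look("side","s5.png"); im=p["color"][190:245,250:320]; cv2.imwrite("pics/s5z.png",cv2.resize(im,None,fx=10,fy=10,interpolation=cv2.INTER_CUBIC))
for z in (72,75,79,87,101,109): print(z,((proj(p,[571.2,-119,z])-[250,190])*10).round())
```

```text
[ 572.26844222 -118.51784227  101.7279155 ] [-0.27499982 -0.62097198 -0.96927135]
72 [413. 410.]
75 [414. 402.]
79 [414. 391.]
87 [415. 369.]
101 [416. 330.]
109 [417. 308.]
```

View pics/s5z.png

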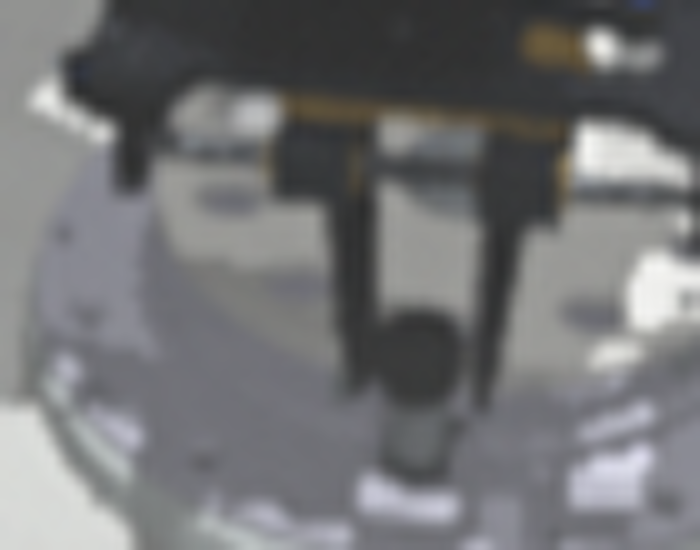

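The knob spans rows 308 to 405 in this crop. That matches the home height (expected 305 to 416), not riding on the plate (283 to 394). I'll retract to confirm without occlusion.

>>> drive_tool:
  rows:
    - [[0, -0.002, 0, 0, 0, 0, 0.45], [0, 0, 0, 0, 0, 0, 0.45], [0, 0, -0.06, 0, 0, 0, 0.45], [0, 0, -0.16, 0, 0, 0, 0.45], [0, 0, -0.2, 0, 0, 0, 0.45]]

```text
t: 14.25
eef_pos: [570.8, -118.2, 207.9]
tcp_rot: [-3.141, -0.0, 1.469]
ft_force: [-0.1, -0.5, 0.3]
opening: 0.449
grip_force: 0.0
```

```bash
python3 plan.py 420 -150 280 83 5 0.45
```

```text
t 14.25 at [ 570.8 -118.2  207.9] [-1.7995e+02 -2.0000e-02  8.4140e+01] open 42.7 F [-0.1 -0.5  0.3]
[[[-0.0376, -0.1174, -0.0577, 0.0, 0.0, 0.0013, 0.45], [-0.038, -0.1173, -0.0576, 0.0, 0.0, 0.0013, 0.45], [-0.0386, -0.1171, -0.0577, 0.0, 0.0, 0.0013, 0.45], [-0.0389, -0.1169, -0.0576, 0.0, 0.0, 0.0013, 0.45], [-0.0395, -0.1168, -0.0577, 0.0, 0.0, 0.0013, 0.45]]]
```

>>> drive_tool:
  rows:
    - [[-0.038, -0.117, -0.058, 0, 0, 0, 0.45], [-0.038, -0.117, -0.058, 0, 0, 0, 0.45], [-0.038, -0.117, -0.058, 0, 0, 0, 0.45], [-0.038, -0.117, -0.058, 0, 0, 0, 0.45], [-0.038, -0.117, -0.058, 0, 0, 0, 0.45]]

```text
t: 14.88
eef_pos: [419.7, -150.7, 280.3]
tcp_rot: [3.14, 0.0, 1.469]
ft_force: [0.1, 0.8, 0.7]
opening: 0.449
grip_force: 0.0
```

Run:
```python
from h import *
p=look("side","s6.png"); im=p["color"][150:255,245:355]
a=cv2.resize(im,None,fx=7,fy=5.5,interpolation=cv2.INTER_CUBIC)
im=p["color"][165:255,245:355]; cv2.imwrite("pics/s6z.png",cv2.resize(im,None,fx=6.5,fy=6.5,interpolation=cv2.INTER_CUBIC))
for z in (75,79,87,101,109): print(z,((proj(p,[571,-119,z])-[245,165])).round(1))
x,y=proj(p,[571,-119,90]).round().astype(int)
g=cv2.cvtColor(p["color"],cv2.COLOR_BGR2GRAY); print("now",x,y,[int(g[j,x-1:x+2].mean()) for j in range(y-11,y+14)])
S=np.load("side0.npz"); x,y=proj(S,[466.6,-26.2,90]).round().astype(int)
g=cv2.cvtColor(S["color"],cv2.COLOR_BGR2GRAY); print("start",x,y,[int(g[j,x-1:x+2].mean()) for j in range(y-11,y+14)])
t=look("top","t6.png")
for n,q in (("side",p),("top",t)):
    for o in ("pin_knob","open_vial","needle_tip"):
        for r in env.place_of(o,q)[:2]: print(n,o,round(r["score"],2),world(q,r["at"]).round(1))
```

```text
75 [46.3 65.2]
79 [46.3 64.1]
87 [46.4 61.9]
101 [46.6 58. ]
109 [46.6 55.8]
now 291 226 [237, 237, 237, 238, 236, 199, 113, 72, 74, 77, 78, 75, 74, 73, 75, 85, 103, 110, 111, 112, 111, 101, 105, 164, 217]
start 258 205 [183, 105, 75, 80, 77, 77, 78, 80, 81, 83, 82, 82, 78, 78, 77, 85, 100, 110, 114, 116, 115, 104, 110, 167, 197]
side pin_knob 0.6 [ 573.7 -111.8   87.4]
side open_vial 0.48 [652.4  12.4  41.1]
side needle_tip 0.69 [476.8 296.5   1.7]
side needle_tip 0.54 [657.8  18.8 111.9]
top pin_knob 0.49 [ 568.4 -115.6   89.2]
top needle_tip 0.64 [465.5 -25.8  31.2]
```

View pics/s6z.png

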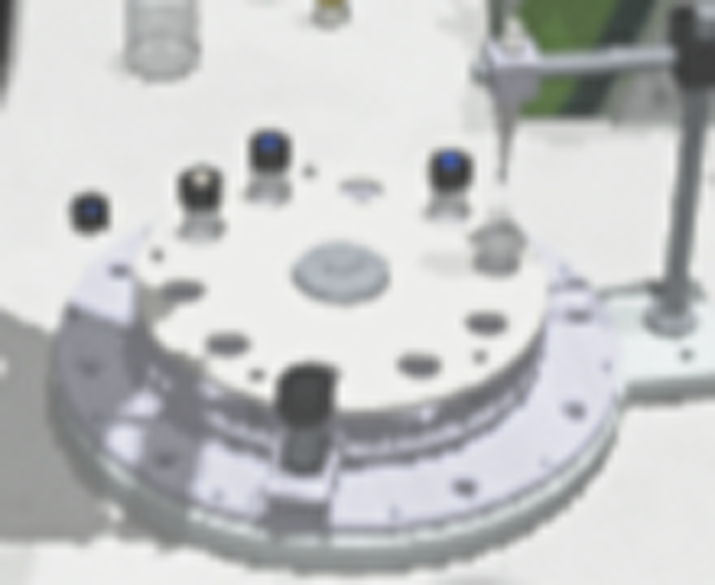

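The view shows the open vial below the needle at (498,245), all three capped vials upright, and the loose cap in place. The knob-to-barrel profile is the same as at the start, so the pin is home. Handing in.

```bash
python3 -c "
from cell import env; print(env.job_done())"
```

```text
the job is handed in; nothing more can be done
None
```

The carousel is turned two pockets and the pin is home in its hole (checked by camera), with the open vial under the needle and the arm clear; the job is handed in.

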